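Swap the worn die in the middle of the punch pot

ROBOT

A 6-joint arm with a two-finger parallel gripper is mounted at the origin on the work surface. World frame = base frame: x ahead of the robot, y to its left, z up, the work surface at z = 0. Lengths are in m, angles in rad, forces in N, time in s.
With the tool pointing down it reaches from about 0.275 to 0.825 m from the base axis. Payload 4.9 kg.
Tool frame: the origin (TCP) lies midway between the tips of the shut fingers; the grasp point (between the pads) lies 19 mm behind it (bot.grip_depth is the distance from the TCP to the grasp point, in m); z points along the fingers, y is the line along which they close (so a half turn about z gives the same grasp; the last joint's range is limited). The gripper opens to 85 mm and grips with 20 to 120 N. Pads are 22 mm wide; open, the fingers measure 114 mm over their backs; the gripper's body (76 mm by 85 mm) begins 54 mm behind the grasp point. The pads swing forward as they close: fully open they stand 13 mm farther back than shut.
Start: joints at [-1.32, 0.326, -0.193, 1.052, 0, 1.437], TCP at [0.206, -0.51, 0.231] pointing down, gripper open.
Joint ranges: [-2.65, 2.65], [-0.97, 1.79], [-1.3, 1.35], [-1.93, 2.1], [-1.47, 1.37], [-3.14, 3.14]. Speed limits (rad/s): [2.57, 2.57, 3.14, 3.14, 3.14, 3.14].

INTERFACE

Orientations are given as a unit quaternion [w, x, y, z].
In Python, from cell import bot gives the robot as it stands. Calls block until the motion is done:
- bot.move_pose(position, orientation): joint-space move of the TCP to a pose.
- bot.move_linear(position, speed=0.15, rotation=None, until_force=None): straight line of the TCP; rotation=None keeps the orientation; speed is the mean speed in m/s. With until_force (N) it stops when the force on the tool has changed by that much, and returns True; else False.
- bot.goto_joints(angles): joint-space move.
- bot.set_gripper(opening, grasp_force=None): opening from 0.0 (shut) to 1.0 (fully open); grasp_force is the grip in N (None keeps the last); returns when the fingers have stopped.
- bot.wait(seconds).
- bot.solve_ik(position, orientation): joint angles nearest the present ones, or None.
- bot.camera(name): name is "side" or "top" or "wrist"; returns the picture (420x560x3 uint8, red, green, blue); there is no depth.
- bot.calibration(name): a dict with "mtx" (3x3 intrinsics, pixels), "k1" (the pictures are not rectified: a ray, as slopes to the right and down, at radius r is drawn at 1 + k1 r^2 times it, then the intrinsics apply), "extrinsics" (4x4, takes a point from world to camera coordinates); the wrist camera has in their place "hand_eye" (4x4, takes a point from camera to tool coordinates, whose origin is the TCP and whose axes are the flange's). Camera axes: x right, y down, z forward; pixel columns grow to the right and rows downward; lengths in m; the calibration is good to about 2 mm. A picture is of the moment at which its call begins: read the wrist's pose just before it. calibration takes no time and is no camera call.
A pose or a line that the arm cannot do raises bot.PlanningError and nothing moves.
- bot.close_job(): hands the job in; it is judged then, once.
Trained networks look in the newest picture that a camera, given by its name, has taken for a name from the list of things; names that differ only in an ending like _2 or _b are one class to them, and where a whole thing is asked for, a point or a joint stands for the part that bears it (a point fixed in the world has none). Each returns a list of dicts, best first, with "confidence" (0 to 1); they miss things now and then, are a little off and sometimes report something else, mostly with a low value. They report only what shows in the picture. A call takes as long as a camera call. They do not tell look-alikes from the thing itself.
- bot.search_frame(camera, thing): "bbox" ([left, top, width, height] in pixels, round what is visible of it).
Readings, each from a call of its own:
- bot.read_clock(): time.
- bot.read_joint_positions(): joint angles.
- bot.read_joint_vel(): joint speeds.
- bot.read_joint_efforts(): joint torques, N m.
- bot.read_position(): TCP position.
- bot.read_tool_rot(): TCP orientation.
- bot.read_ft_force(): force on the tool from outside, world axes, zero at the start.
- bot.read_moment(): the same for the moment, N m.
- bot.read_gripper_width(): opening from 0.0 (shut) to 1.0 (fully open).
- bot.read_finger_force(): force on a finger pad.
Only numpy, scipy, OpenCV 4.12 (cv2) and the standard library are available. Lean on these libraries where they do the work, as an engineer would, in place of code of your own. Each camera call takes 0.05 s, during which the arm holds its last target. There are 200 camera calls.

TASK

Swap the dies: the worn one (red top) boxed in by punches in the middle of the blue pot goes on the tray's red square, and the sharpened one (green top) from the tray takes its place in the middle of the pot. Lift out the punches that are in the way and stand them aside meanwhile (the tray's black squares are free), and at the end have every punch back in the place in the ring it came from, all tools upright on their feet. It is ground tooling: set it down, never drop it or knock it over.

Things in the scene. Friction and masses are not known exactly. Their poses are not given: they have to be found in the camera images.
- pot: blue round tub, fixed: 144 mm outside (rim 151), 134 inside, 50 high, floor 6 mm thick; origin under its centre. Seven 38 mm tools stand in it: one in the middle, six on a 44 mm radius from its x axis on, 60 deg apart, 6 mm gaps: fingers reach the middle one, level with the punches' shoulders, only with two opposite punches out. Loose oddments to 26 mm high lie 80 to 150 mm from its centre.
- tray: square sheet-steel tray, fixed: 208 mm outside, rim 4 mm thick and 14 mm high, floor 6 mm above the bench; origin under its centre, z up. Its floor is four 100 mm squares: red centred at (+50, +50) mm in the tray's x, y, green at (-50, -50), and two of black rubber at (+50, -50) and (-50, +50), empty, free for standing tools aside.
- die_worn_mid (a point): the worn die: dark steel cylinder without a shank, 38 mm diameter, 50 mm high, foot bevelled 4 mm, 0.38 kg, top 7 mm painted red, with an 18 mm bore in the top face. At the start in the middle of the pot. Point: its centre, 25 mm above its foot; z up the axis.
- die_sharp_mid (a point): the sharpened die: same size and shape, bright steel, top painted light green. At the start on the tray's green square. Point: its centre, 25 mm above its foot; z up the axis.
- punch_yellow_mid (a point): steel shank punch, yellow paint on its shoulder and round its body; one of six alike but for the paint, in a ring in the pot. Body 38 mm diameter, 50 mm high, foot bevelled 4 mm; on top a coaxial round shank, 16 mm diameter, 30 mm high, free all round, to lift it by (80 mm in all, 0.45 kg). Point: on the axis 40 mm above the foot; z up the axis.
- punch_blue_mid (a point): shank punch as the yellow one, but painted blue: same sizes, same point.
- punch_white_mid (a point): shank punch as the yellow one, but painted white: same sizes, same point.
- punch_orange_mid (a point): shank punch as the yellow one, but painted orange: same sizes, same point.
- punch_black_mid (a point): shank punch as the yellow one, but painted black: same sizes, same point.
- punch_purple_mid (a point): shank punch as the yellow one, but painted purple: same sizes, same point.
Not all that is in view belongs to the job. What is shaped like the part that bears punch_black_mid but brown is not meant. Leave any turquoise look-alike of the part that bears punch_blue_mid alone.

How it is judged:
At the end, for the whole second after the job is handed in: Sharp die on the pot floor within 12 mm of its centre; worn die on the tray, its centre within 32 mm of the red square's centre both ways; each punch within 15 mm of where it started; all eight within 0.1 rad of upright and at rest (horizontal distance between die_sharp_mid and pot below 0.012 m and z of die_sharp_mid in the frame of pot below 0.036 m and x of die_worn_mid in the frame of tray between 0.018 and 0.082 m and y of die_worn_mid in the frame of tray between 0.018 and 0.082 m and z of die_worn_mid in the frame of tray below 0.036 m and distance of each of punch_yellow_mid, punch_blue_mid, punch_white_mid, punch_orange_mid, punch_black_mid, punch_purple_mid from where it was at the start of the episode below 0.015 m and angle between each of punch_yellow_mid, punch_blue_mid, punch_white_mid, punch_orange_mid, punch_black_mid, punch_purple_mid, die_worn_mid, die_sharp_mid's own z axis and vertical below 0.1 rad and linear speed of each of punch_yellow, punch_blue, punch_white, punch_orange, punch_black, punch_purple, die_worn, die_sharp below 0.02 m/s); the robot touches nothing.
It fails at once if a punch or die is knocked over or tipped by more than about 35 degrees (angle between any of punch_yellow_mid, punch_blue_mid, punch_white_mid, punch_orange_mid, punch_black_mid, punch_purple_mid, die_worn_mid, die_sharp_mid's own z axis and vertical above 0.6 rad).
It fails at once if a punch or die is dropped or flung: it moves faster than 0.6 m/s (a fall of about 20 mm) while the fingers do not hold it ((linear speed of punch_yellow above 0.6 m/s and contact force between the fingers and punch_yellow below 0.3 N) or (linear speed of punch_blue above 0.6 m/s and contact force between the fingers and punch_blue below 0.3 N) or (linear speed of punch_white above 0.6 m/s and contact force between the fingers and punch_white below 0.3 N) or (linear speed of punch_orange above 0.6 m/s and contact force between the fingers and punch_orange below 0.3 N) or (linear speed of punch_black above 0.6 m/s and contact force between the fingers and punch_black below 0.3 N) or (linear speed of punch_purple above 0.6 m/s and contact force between the fingers and punch_purple below 0.3 N) or (linear speed of die_worn above 0.6 m/s and contact force between the fingers and die_worn below 0.3 N) or (linear speed of die_sharp above 0.6 m/s and contact force between the fingers and die_sharp below 0.3 N)).
It also fails if it takes over 136 s, if anything falls off the work surface, if the arm or the gripper's body presses on something with over 40 N, if the wrist force passes 120 N, or if a joint passes its speed limit or range.

## Working session

There is one attempt and no reset: what is moved stays moved. The work goes in short steps, each a Python script; the robot and the scene stay as the last script left them, time stands still between calls to the robot, and variables do not carry over. Pictures are saved under pics/ and viewed, at most 14 in all, crops included, and the job is handed in when it is done.

```bash
ls; mkdir -p pics; python3 - <<'E'
from cell import bot
import cv2,numpy as np
np.set_printoptions(precision=4,suppress=True)
for c in("side","top"):
    im=bot.camera(c); cv2.imwrite(f"pics/{c}0.png",im[:,:,::-1])
    k=bot.calibration(c); print(c,k["mtx"].tolist(),k["k1"]); print(k["extrinsics"])
    for t in ["pot","tray","die_worn_mid","die_sharp_mid","punch_yellow_mid","punch_blue_mid","punch_white_mid","punch_orange_mid","punch_black_mid","punch_purple_mid"]:
        print(t,[(np.round(d["bbox"]).astype(int).tolist(),round(d["confidence"],2)) for d in bot.search_frame(c,t)][:4])
print(bot.calibration("wrist"),bot.grip_depth,bot.read_tool_rot(),bot.read_clock())
E
```

```text
pics
side [[400.21907220337874, 0.0, 285.4576888250711], [0.0, 400.21907220337874, 199.40973104748193], [0.0, 0.0, 1.0]] -0.03836137363992076
[[ 0.9675 -0.2524 -0.0185 -0.4978]
 [-0.1996 -0.7164 -0.6686  0.1671]
 [ 0.1555  0.6505 -0.7434  0.7272]
 [ 0.      0.      0.      1.    ]]
pot [([259, 131, 68, 59], 0.76)]
tray [([220, 242, 154, 147], 0.68)]
die_worn_mid [([284, 143, 14, 21], 0.69)]
die_sharp_mid [([264, 255, 22, 30], 0.63)]
punch_yellow_mid [([269, 145, 19, 26], 0.55)]
punch_blue_mid [([194, 143, 21, 32], 0.71), ([274, 126, 21, 20], 0.5), ([259, 130, 67, 61], 0.26)]
punch_white_mid [([305, 138, 17, 29], 0.51)]
punch_orange_mid [([298, 127, 12, 20], 0.74)]
punch_black_mid [([293, 146, 15, 26], 0.85), ([358, 179, 24, 36], 0.7)]
punch_purple_mid [([268, 134, 12, 34], 0.53)]
top [[437.9156312950768, 0.0, 277.5619033537755], [0.0, 437.9156312950768, 211.8344459476421], [0.0, 0.0, 1.0]] -0.05133401858037837
[[-0.0262 -0.9996 -0.0083  0.0326]
 [-0.9917  0.027  -0.1259  0.5379]
 [ 0.126   0.0049 -0.992   0.745 ]
 [ 0.      0.      0.      1.    ]]
pot [([149, 151, 84, 84], 0.86)]
tr
[... 196 characters left out ...]
19], 0.74), ([154, 291, 30, 22], 0.74)]
punch_white_mid [([188, 156, 22, 26], 0.82)]
punch_orange_mid [([161, 164, 25, 25], 0.58)]
punch_black_mid [([205, 173, 20, 28], 0.76), ([265, 113, 20, 28], 0.58), ([187, 154, 23, 28], 0.48)]
punch_purple_mid [([167, 202, 26, 21], 0.77), ([186, 158, 24, 25], 0.51)]
{'mtx': array([[364.2498,   0.    , 282.2212],
       [  0.    , 364.2498, 202.175 ],
       [  0.    ,   0.    ,   1.    ]]), 'k1': -0.026920377896442235, 'hand_eye': array([[ 0.0007, -0.9471, -0.3208,  0.0837],
       [ 1.    ,  0.0002,  0.0016, -0.0013],
       [-0.0014, -0.3208,  0.9471, -0.1424],
       [ 0.    ,  0.    ,  0.    ,  1.    ]])} 0.0187 [-0.      0.9815  0.1912  0.    ] 1.1
```

View pics/top0.png

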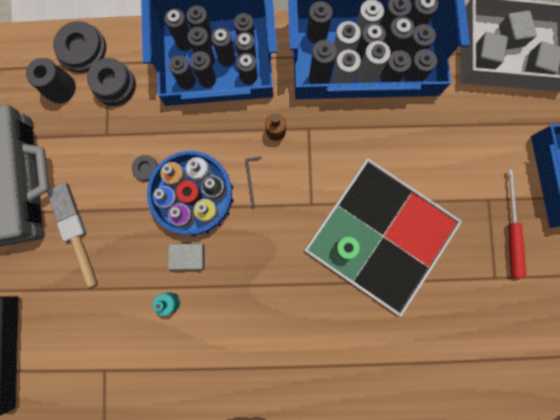

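View pics/side0.png

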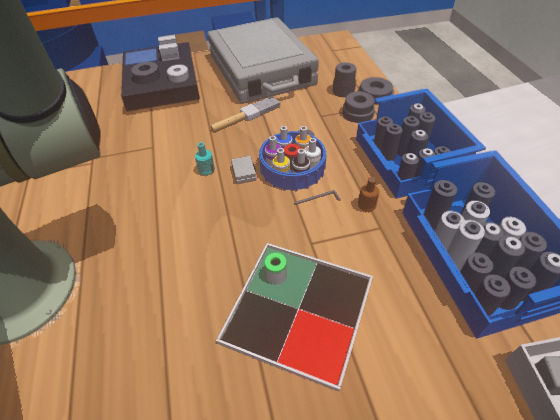

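```bash
cat > lib.py <<'E'
from cell import bot
import cv2,numpy as np
from scipy.spatial.transform import Rotation as R
np.set_printoptions(precision=4,suppress=True)
def quat(yaw):
    "tool down, closing line (tool y) along world angle yaw"
    y=np.array([np.cos(yaw),np.sin(yaw),0]);z=np.array([0,0,-1.]);x=np.cross(y,z)
    q=R.from_matrix(np.c_[x,y,z]).as_quat(); return q[[3,0,1,2]]
def cam(name,pose=None):
    "K,k1,world->camera"
    k=bot.calibration(name)
    if name=="wrist":
        p,q=pose;T=np.eye(4);T[:3,:3]=R.from_quat(np.array(q)[[1,2,3,0]]).as_matrix();T[:3,3]=p
        E=np.linalg.inv(T@k["hand_eye"])
    else: E=k["extrinsics"]
    return k["mtx"],k["k1"],E
def proj(c,P):
    K,k1,E=c;P=np.atleast_2d(P);X=P@E[:3,:3].T+E[:3,3];s=X[:,:2]/X[:,2:]
    s=s*(1+k1*(s**2).sum(1,keepdims=True));return s*K[0,0]+K[:2,2]
def unproj(c,uv,z):
    K,k1,E=c;d=(np.atleast_2d(uv)-K[:2,2])/K[0,0];s=d.copy()
    for _ in range(8): s=d/(1+k1*(s**2).sum(1,keepdims=True))
    r=np.c_[s,np.ones(len(s))]@E[:3,:3];o=-E[:3,:3].T@E[:3,3]
    return o+r*((z-o[2])/r[:,2])[:,None]
def snap(fn):
    pose=(bot.read_position(),bot.read_tool_rot());im=bot.camera("wrist")
    cv2.imwrite(fn,im[:,:,::-1]);np.savez(fn[:-4]+".npz",p=pose[0],q=pose[1]);return im,cam("wrist",pose)
E
python3 - <<'E'
from lib import *
t=cam("top");pot=unproj(t,[190.5,193],.05)[0];cor=unproj(t,[[371,160],[460,221],[401,315],[306,252]],.014)
tc=cor.mean(0);print("pot",pot,"tray",tc,"sides",[np.linalg.norm(cor[i]-cor[i-1]) for i in range(4)],"\n",cor)
print("sharp",unproj(t,[347,247],.056))
best=None
for yaw in np.arange(-np.pi,np.pi,.1):
    p=[pot[0],pot[1],.19];j=bot.solve_ik(p,quat(yaw))
    if j is not None and (best is None or abs(np.array(j)[5])<best[0]): best=(abs(j[5]),yaw,j)
print(best)
bot.move_pose([pot[0],pot[1],.2],quat(best[1]))
im,c=snap("pics/w1.png");print(bot.read_clock(),bot.read_joint_positions(),bot.read_position())
for n in "yellow blue white orange black purple".split():
    print(n,[(np.round(d["bbox"]).astype(int).tolist(),round(d["confidence"],2)) for d in bot.search_frame("wrist",f"punch_{n}_mid")][:2])
print([d for d in bot.search_frame("wrist","die_worn_mid")])
E
```

```text
pot [0.5741 0.1703 0.05  ] tray [ 0.4913 -0.1752  0.014 ] sides [np.float64(0.2092237442754327), np.float64(0.19701384044232442), np.float64(0.20328119388391017), np.float64(0.20247027866737316)] 
 [[ 0.6333 -0.1576  0.014 ]
 [ 0.5151 -0.3152  0.014 ]
 [ 0.35   -0.1966  0.014 ]
 [ 0.4667 -0.0311  0.014 ]]
sharp [[ 0.4719 -0.0992  0.056 ]]
(np.float64(0.022480471304260785), np.float64(1.7584073464102108), array([ 0.1651,  0.4446, -0.123 ,  1.0031,  0.    , -0.0225]))
3.875 [ 0.1636  0.4372 -0.1079  1.0255 -0.0002 -0.0224] [0.5744 0.1694 0.2001]
yellow [([233, 111, 52, 54], 0.76)]
blue [([315, 156, 50, 57], 0.95)]
white [([242, 197, 47, 55], 0.9)]
orange [([292, 200, 44, 58], 0.88)]
black [([70, 238, 66, 69], 0.81), ([208, 158, 54, 53], 0.58)]
purple [([290, 119, 50, 48], 0.88), ([1, 0, 6, 15], 0.47)]
[{'bbox': [267.0, 156.2, 49.1, 57.6], 'confidence': 0.62}]
```

View pics/w1.png

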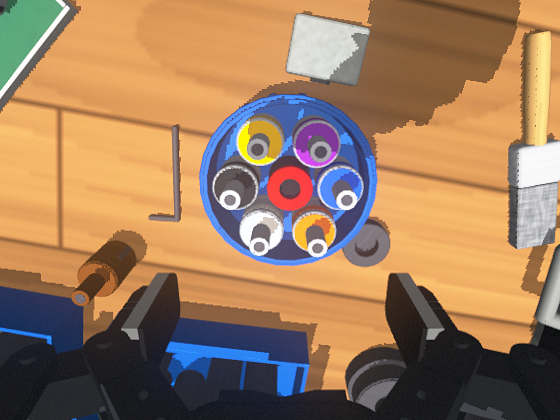

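w1: the red-topped worn die is at (289,188). The shank tops are yellow (258,150), purple (319,150), blue (346,199), orange (317,248), white (259,247) and black (230,200). The look-alikes are the brown one at (100,275) here and the turquoise one at (165,304) in the top view. Both are outside the pot, so neither is wanted.

```bash
python3 - <<'E'
from lib import *
d=np.load("pics/w1.npz");c=cam("wrist",(d["p"],d["q"]))
uv={"yellow":(258,150),"purple":(319,150),"blue":(346,199),"orange":(317,248),"white":(259,247),"black":(230,200)}
P=unproj(c,list(uv.values()),.086);D=unproj(c,[289,187.5],.056)[0];rim=unproj(c,[288.5,180],.05)[0]
ctr=P.mean(0);print("ring ctr",ctr,"die",D,"rim",rim)
for n,p in zip(uv,P):
    v=p-ctr;print(n,p,np.linalg.norm(v[:2]),np.degrees(np.arctan2(v[1],v[0])))
im=cv2.imread("pics/w1.png")
for u in proj(c,[[*(ctr[:2]+.0755*np.array([np.cos(a),np.sin(a)])),.05] for a in np.arange(0,6.3,.2)]): cv2.circle(im,tuple(u.astype(int)),1,(0,255,255),-1)
for p in P:
  for r,z in((.008,.086),(.019,.056)):
    for u in proj(c,[[*(p[:2]+r*np.array([np.cos(a),np.sin(a)])),z] for a in np.arange(0,6.3,.3)]): cv2.circle(im,tuple((u*1).astype(int)),0,(0,255,0),-1)
cv2.imwrite("pics/w1b.png",cv2.resize(im[80:280,180:400],None,fx=3.4,fy=3,interpolation=cv2.INTER_NEAREST))
q0=bot.read_joint_positions()
for deg in range(0,180,30):
    for s in(0,180):
        j=bot.solve_ik([ctr[0],ctr[1],.1],quat(np.radians(deg+s)));print(deg+s,None if j is None else np.round(j,2))
E
```

```text
ring ctr [0.5771 0.1756 0.086 ] die [0.5758 0.1764 0.056 ] rim [0.5712 0.1752 0.05  ]
yellow [0.544  0.1473 0.086 ] 0.04349503772749615 -139.53599204980785
purple [0.536  0.1899 0.086 ] 0.043558214327698255 160.84210494129567
blue [0.568  0.2175 0.086 ] 0.042918666997153125 102.27065696756964
orange [0.6112 0.205  0.086 ] 0.045039561319086305 40.85685899208648
white [0.6187 0.1606 0.086 ] 0.0442281032551106 -19.783520437914753
black [0.5848 0.1331 0.086 ] 0.043187224921428034 -79.76223894109901
0 [ 0.17  0.53 -0.22  0.81  0.    1.74]
180 [ 0.17  0.53 -0.22  0.81  0.   -1.4 ]
30 [ 0.17  0.53 -0.22  0.81  0.    1.22]
210 [ 0.17  0.53 -0.22  0.81  0.   -1.92]
60 [ 0.17  0.53 -0.22  0.81  0.    0.7 ]
240 [ 0.17  0.53 -0.22  0.81  0.   -2.44]
90 [ 0.17  0.53 -0.22  0.81  0.    0.17]
270 [ 0.17  0.53 -0.22  0.81  0.   -2.97]
120 [ 0.17  0.53 -0.22  0.81  0.   -0.35]
300 [ 0.17  0.53 -0.22  0.81  0.    2.79]
150 [ 0.17  0.53 -0.22  0.81  0.   -0.87]
330 [ 0.17  0.53 -0.22  0.81  0.    2.27]
```

View pics/w1b.png

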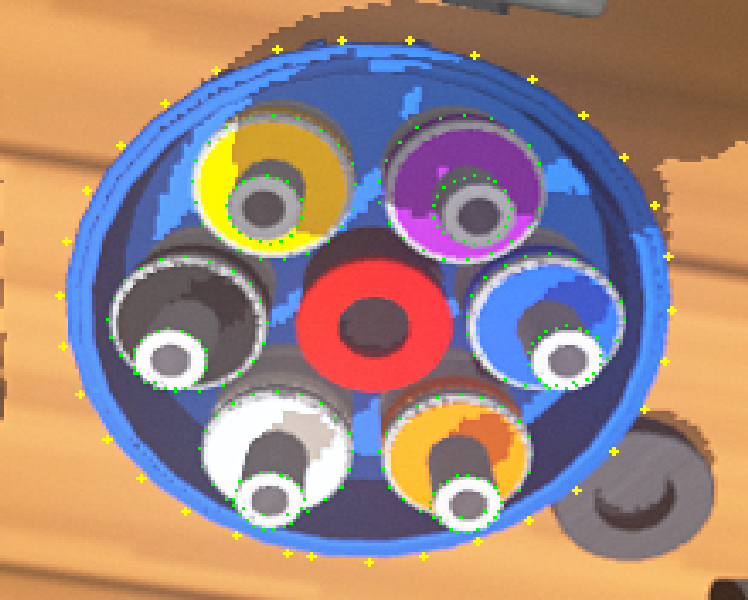

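The crop confirms the choice: the red-topped worn die is in the middle, and the six shank circles fit in size and radius. I'll remove blue and black, which are opposite each other on a line at about 100°.

```bash
cat >> lib.py <<'E'
d=np.load("pics/w1.npz");c1=cam("wrist",(d["p"],d["q"])) if True else 0
BLUE,BLACK=unproj(c1,[(346.8,199.2),(230.2,199.6)],.086)[:,:2]
WORN=unproj(c1,[289.7,188.3],.056)[0,:2]
YAW=np.arctan2(*(BLUE-BLACK)[::-1]); Q=quat(YAW)
B1,B2,RED=np.array([.562,-.166]),np.array([.42,-.186]),np.array([.503,-.245])
UP=.168
def over(xy,z=UP): bot.move_pose([*xy,z],Q)
def pick(xy,z,opening):
    bot.set_gripper(opening,60); over(xy); bot.move_linear([*xy,z],.12)
    bot.set_gripper(0.,60); w=bot.read_gripper_width(); print("grip width mm",w*85,"finger N",bot.read_finger_force())
    bot.move_linear([*xy,UP],.12); print("held",bot.read_gripper_width()*85,bot.read_ft_force())
def place(xy,z,opening):
    over(xy); bot.move_linear([*xy,z+.008],.12); hit=bot.move_linear([*xy,z-.002],.02,until_force=6)
    print("down",hit,bot.read_position(),bot.read_ft_force())
    bot.set_gripper(opening); bot.move_linear([*xy,UP],.12); print("t",bot.read_clock())
E
python3 - <<'E'
from lib import *
print(BLUE,BLACK,WORN,np.degrees(YAW))
pick(BLUE,.059,.42)
E
```

```text
[0.568  0.2181] [0.5844 0.1332] [0.5763 0.1771] 100.93769894594813
grip width mm 13.760277132268627 finger N 58.50636005401611
held 13.849421614104026 [ 0.5659 -0.5596 -4.5924]
```

```bash
python3 - <<'E'
from lib import *
place(B1,.059,.42)
pick(BLACK,.059,.42)
place(B2,.059,.42)
over((BLUE+BLACK)/2,.2); im,c=snap("pics/w2.png")
print(bot.read_clock())
E
```

```text
down True [ 0.5625 -0.1664  0.06  ] [-0.2002 -0.2504  3.6165]
t 11.7917
grip width mm 13.905575595896273 finger N 58.522220849990845
held 13.951062927774537 [ 0.1836 -0.3551 -5.5095]
down True [ 0.4205 -0.1866  0.06  ] [-0.4887 -0.7452  4.1953]
t 19.7583
21.275
```

View pics/w2.png

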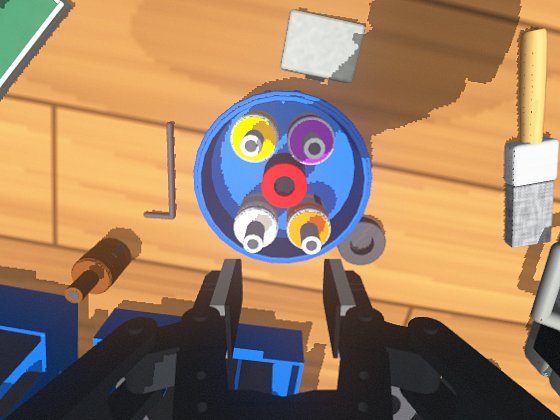

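w2: blue and black are out. The worn die is at (285,186) with the side slots free, and the other four punches haven't moved.

```bash
python3 - <<'E'
from lib import *
d=np.load("pics/w2.npz");c=cam("wrist",(d["p"],d["q"]));w=unproj(c,[285,186],.056)[0,:2];print(w,WORN,(BLUE+BLACK)/2)
pick(WORN,.027,.7)
place(RED,.027,.7)
s=np.array([.4719,-.0992]); over(s,.19); im,c=snap("pics/w3.png")
D=[x["bbox"] for x in bot.search_frame("wrist","die_sharp_mid")];print(D,bot.read_clock())
E
```

```text
[0.5767 0.178 ] [0.5763 0.1771] [0.5762 0.1756]
grip width mm 36.31181978843545 finger N 60.84523379802704
held 35.75645095369628 [ 0.6003 -0.1795 -4.6394]
down True [ 0.5033 -0.2452  0.0281] [ 0.5093 -0.1896  5.9055]
t 29.8083
[[256.8, 151.1, 47.3, 58.1]] 30.5583
```

View pics/w3.png

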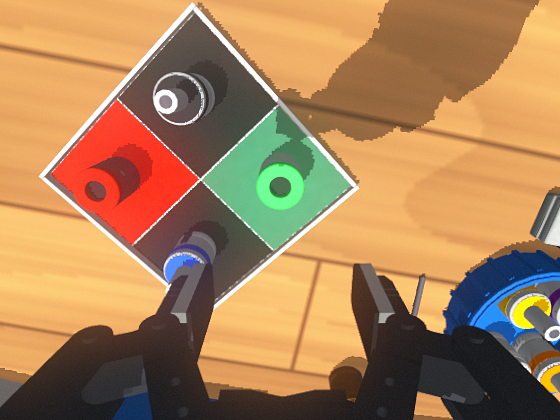

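w3: both parked punches and the worn die stand upright on their squares. The sharp die's bore is at (281,186.5).

```bash
python3 - <<'E'
from lib import *
d=np.load("pics/w3.npz");c=cam("wrist",(d["p"],d["q"]))
S=unproj(c,[281,186.5],.056)[0,:2]
cor=unproj(c,[(194,4),(357,186),(41,176)],.014);print("sharp",S,"corners",cor[:,:2],np.linalg.norm(cor[1]-cor[0]),np.linalg.norm(cor[2]-cor[0]))
tc=(cor[1]+cor[2])[:2]/2; g=cor[1,:2]-tc; print("tray",tc,"red ctr",tc-g/2,"worn",unproj(c,[96.5,191],.056)[0,:2])
pick(S,.027,.7)
place(np.array([.5767,.1760]),.027,.7)
pick(B1,.059,.42); place(BLUE,.059,.42)
pick(B2,.059,.42); place(BLACK,.059,.42)
over((BLUE+BLACK)/2,.2); snap("pics/w4.png"); print(bot.read_clock())
E
```

```text
sharp [ 0.4709 -0.0991] corners [[ 0.3495 -0.1925]
 [ 0.4693 -0.0291]
 [ 0.5152 -0.314 ]] 0.20253608339745913 0.2054271090453539
tray [ 0.4922 -0.1716] red ctr [ 0.5037 -0.2428] worn [ 0.5028 -0.2431]
grip width mm 35.90196145276007 finger N 59.436854124069214
held 35.668698435675594 [-0.4981  0.169  -4.1101]
down True [0.5771 0.1761 0.0281] [-1.0407 -0.0484  5.1736]
t 38.5
grip width mm 13.825962029502602 finger N 58.664588928222656
held 14.036754755911332 [ 0.8162 -0.383  -4.8232]
down True [0.5685 0.2182 0.0601] [ 1.0504 -0.8721  4.2182]
t 46.8417
grip width mm 13.92576412692474 finger N 58.58147978782654
held 14.090213759102683 [-0.3434 -0.6512 -4.8771]
down True [0.5849 0.1332 0.0599] [ 0.1506 -0.3231  5.2677]
t 55.25
55.6333
```

View pics/w4.png

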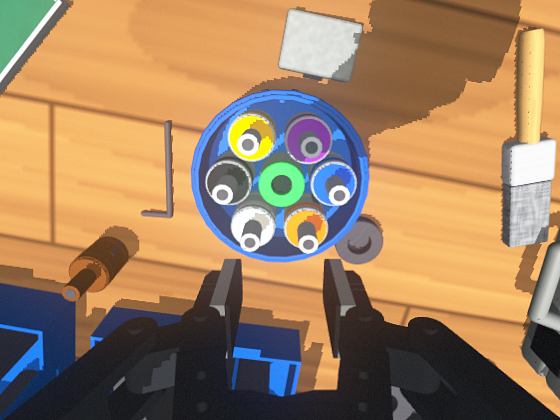

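w4: the green-topped die is in the middle at (282,184), with black (223,195) and blue (339,195) back in their slots and everything upright. I'll check the numbers before handing in.

```bash
python3 - <<'E'
from lib import *
d=np.load("pics/w4.npz");c=cam("wrist",(d["p"],d["q"]))
uv=[(248,145),(309.5,146),(339,195),(307.5,243.5),(250,242.5),(223,195)]
old=[(258.2,149.6),(320.8,150),(346.8,199.2),(318,247.8),(259.1,246.8),(230.2,199.6)]
A=unproj(c,uv,.086);print("shift mm",(A-unproj(c1,old,.086))[:,:2]*1e3)
e=(unproj(c,[282,184],.056)[0]-A.mean(0))[:2]*1e3;print("die off",e,bot.read_clock())
if np.linalg.norm(e)<6 and np.abs(A-unproj(c1,old,.086)).max()<.006: bot.close_job();print("closed")
E
```

```text
shift mm [[ 0.155  -0.6538]
 [ 0.4703 -1.5495]
 [-0.53    0.6779]
 [-0.3953 -1.3558]
 [-0.323  -0.0495]
 [-0.4193  1.4975]]
die off [-0.9422  1.6351] 55.6333
the job is handed in; nothing more can be done
closed
```

The dies are swapped and the job is handed in at about 56 s. By the last picture, all six punches are within about 2 mm of where they started and the sharp die is about 2 mm from the ring's centre; the worn die was measured about 1 mm from the red square's centre, and all tools looked upright. The judge's verdict was not shown.

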